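Find and mark the balance point of a packed storage case

ROBOT

A 6-joint arm with a two-finger parallel gripper is mounted at the origin on the work surface. World frame = base frame: x ahead of the robot, y to its left, z up, the work surface at z = 0. Lengths are in m, angles in rad, forces in N, time in s.
With the tool pointing down it reaches from about 0.3 to 1 m from the base axis. Payload 5.1 kg.
Tool frame: the origin (TCP) lies at the centre of the arm's flange, where the gripper is bolted on; the fingertips stand 190 mm ahead of it and the grasp point (between the pads) lies 171 mm ahead of it; z points along the fingers, y is the line along which they close (so a half turn about z gives the same grasp; the last joint's range is limited). The gripper opens to 95 mm and grips with 3 to 60 N. Pads are 20 mm wide; open, the fingers measure 119 mm over their backs; the gripper's body (75 mm by 180 mm) begins 59 mm behind the grasp point.
Start: joints at [-1.256, 0.124, 1.65, -0, 1.367, -0.083], TCP at [0.252, -0.599, 0.405] pointing down, gripper open.
Joint ranges: [-2.61, 2.61], [-1.02, 2.33], [0.03, 2.71], [-1.35, 4.49], [0.32, 2.68], [-2.91, 2.91]. Speed limits (rad/s): [2.57, 2.57, 3.14, 3.14, 3.14, 3.14].

INTERFACE

Orientations are given as a 3x3 rotation matrix whose columns are the frame's x, y, z axes.
In Python, from rig import robot, imaging, search_frame, masks_of, pinpoint gives the robot as it stands. The module is installed in compiled form; this text tells all that it offers.
- The arm moves only by the tool jog_arm, never from a script. Its argument "deltas" is text: rows parted by semicolons, each of 7 numbers parted by spaces: the shift along the tool's x, y, z as a fraction of full scale, then the turn, a rotation vector about the tool's x, y, z as a fraction of full scale, then the opening, from 0 (shut) to 1 (fully open). In form: x y z rx ry rz grip; .... A call has 1 to 20 rows; each row shifts and turns the commanded pose from where the row before left it, along the tool's axes as they then stand; what a row does not reach is not made up. Full scale, the value 1, is 300 mm for a shift and 4 degrees for a turn. A row lasts 1/8 s, in which the tool goes at most 62.5 mm and 10.7 degrees, less where a joint would pass 70% of its speed; a pose out of reach is approached as far as the arm can. A call with a number of a shift or a turn outside -1 to 1 is refused whole. A call with a gripper value outside its range is refused whole. The fingers move at their own pace and stop on an object; "grip_force" is the grip in N (left out, the last holds). Time passes only in rows, so rows that do not move let the fingers close. It gives the time, the measured TCP pose, the force, the opening and the grip force at its end, in the units of the state.
- robot.get_state(): the state, without advancing time (a new reading comes with each control period).
- imaging.read_camera(name): name is "side" or "top" or "wrist"; returns a dict with "frame" (480x640x3 uint8, blue, green, red), "fx", "fy", "cx", "cy" (pixels), "origin" and "rotation" of the camera in the world. Camera axes: x right, y up, looking along -z (the intrinsics and any distortion apply to the point x, -y, -z); pixel columns grow to the right and rows downward; lengths in m; the calibration is good to about 2 mm. A picture is of the moment at which its call begins. There is no depth.
- robot.sign_off(): hands the job in; it is judged then, once.
Trained networks look in a picture, given as the dict that the camera call returned (one of the last four; its "shot" number tells which), for a name from the list of things; names that differ only in an ending like _2 or _b are one class to them, and where a whole thing is asked for, a point or a joint stands for the part that bears it (a point fixed in the world has none). Each returns a list of dicts, best first, with "p" (0 to 1); they miss things now and then, are a little off and sometimes report something else, mostly with a low value. They report only what shows in the picture. A call takes as long as a camera call. They do not tell look-alikes from the thing itself.
- search_frame(picture, label): "box" ([left, top, width, height] in pixels, round what is visible of it).
- masks_of(picture, label): "mask" (480x640 bool, what is visible of it) and "box" ([left, top, width, height] in pixels, round what is visible of it).
- pinpoint(picture, label): "location" ([column, row] in pixels: a listed point, or the origin of a listed thing).
The state is a dict: "t": time; "joint_positions": joint angles; "qd": joint speeds; "joint_efforts": joint torques, N m; "ee_pos": TCP position; "tool_rot": TCP orientation; "contact_force": force on the tool from outside, world axes, zero at the start; "moment": the same for the moment, N m; "finger_gap": finger opening in m; "gripper_force": force on a finger pad.
Only numpy, scipy, OpenCV 4.12 (cv2) and the standard library are available. Lean on these libraries where they do the work, as an engineer would, in place of code of your own. Each camera call takes 0.05 s, during which the arm holds its last target. There are 200 camera calls.

TASK

This slim closed case is packed unevenly, and I need to know where to strap a single hanging hook to it. Lay it squarely across the top edge of the steel divider, find by feel the place where it balances and leave it resting there level on the edge alone, pressing only gently so the edge does not dent it; then stand the rubbery stopper, narrow end down, on top of the balanced case directly above the edge to mark the spot. Leave the other things on the shelf where they are.

Things in the scene. Friction and masses are not known exactly. Their poses are not given: they have to be found in the camera images.
- case: slim closed bamboo case, a box 380 mm long (x), 28 wide (y), 44 high (z), dark seam along its sides; lies flat on the shelf; origin at the centre of its underside. 0.52 to 0.58 kg. Its contents are wedged tight and do not shift; unseen, they put its centre of mass up to 50 mm either way from the middle of its length (centred across the width, about half way up)
- divider: dark steel divider fixed to the shelf, an upside-down T: foot 110 x 90 x 5 mm, on it an upright web 100 mm long (x), 10 thick (y), its flat top edge 70 mm above the shelf. Origin at the centre of the foot's underside. A case laid across the edge stays level on its own only if its centre of mass is over the 10 mm edge; else it tips
- edge (a point): centre of the divider's flat top edge, 70 mm above the shelf; x along the edge, y across it (the direction in which the case should lie), z up
- coaster: round bamboo coaster fixed to the shelf, 90 mm across, 8 mm thick; origin at the centre of its underside
- stopper: solid pale silicone stopper, a tapered plug 30 mm high, 23 mm across at the foot and 28 mm across at the top, 30 g; stands narrow end down at the middle of the coaster; origin at the centre of its foot, z up
- beaker: upturned glass beaker, 68 mm across, 88 mm high; bystander; origin at the centre of its underside
- saucer: white saucer, 110 mm across, 20 mm high, bystander; origin at the centre of its underside
- jar: small jar with a steel cap, 54 mm across, 60 mm high, bystander; origin at the centre of its underside
- tape: roll of tape lying flat, 90 mm across, 24 mm high, bystander; origin at the centre of its underside
- tin: food tin, 72 mm across, 100 mm high, bystander; origin at the centre of its underside
- brick: cork block 120 x 70 x 30 mm, bystander; origin at the centre of its underside
Not all that is in view belongs to the job. Leave any orange or yellow look-alike of the stopper alone.

How it is judged:
On the way, in this order (a step that is already met when the one before it is completed fails the run):
1. the case rests level across the divider's edge by itself, let go (angle between case's own z axis and vertical below 0.05 rad and height (world z) of case between 0.064 and 0.076 m and contact force between case and divider above 1 N and angle between the x axis of case and the y axis of divider, either way round below 0.3 rad and x of case in the frame of edge between -0.045 and 0.045 m and contact force between case and the fingers below 0.05 N and linear speed of case below 0.02 m/s), for 0.5 s.
2. the stopper stands on top of the case above the edge, let go, with the case still balanced (all of step 1 and contact force between stopper and case above 0.1 N and angle between stopper's own z axis and vertical below 0.1 rad and height (world z) of stopper above 0.104 m and y of stopper in the frame of edge between -0.01 and 0.01 m and contact force between stopper and the fingers below 0.05 N and linear speed of stopper below 0.02 m/s), for 0.3 s.
At the end, for the whole second after the job is handed in: Case on the divider edge alone, untouched, at rest: level within 0.05 rad, underside 64 to 76 mm up, square to the edge within 0.3 rad, its axis within 45 mm of the edge's middle. Stopper upright (0.1 rad) on the case, within 10 mm of the edge's centre plane, untouched, at rest (all of step 2).
It fails at once if the case is pressed or dropped on the divider with more than 20 N (contact force between case and divider above 20 N).
It fails at once if a bystander is shifted by more than 20 mm (distance of any of beaker, saucer, jar, tape, tin, brick from where it was at the start of the episode above 0.02 m).
It also fails if it takes over 72 s, if anything falls off the work surface, if the arm or the gripper's body presses on something with over 40 N, if the wrist force passes 120 N, or if a joint passes its speed limit or range.

## Working session

There is one attempt and no reset: what is moved stays moved. The work goes in short steps, Python scripts to look and compute and a tool call to move; the robot and the scene stay as the last step left them, time stands still between calls to the robot, and variables do not carry over. Pictures are saved under pics/ and viewed, at most 10 in all, crops included, and the job is handed in when it is done.

Besides the shell and the picture viewer there is one more tool, called after ">>>" by a JSON object that holds its "method" and its "body", one argument or row to a line. jog_arm: Moves the arm, as the interface text tells. Its arguments: {"type":"object","properties":{"deltas":{"type":"string"},"grip_force":{"type":"number"}},"required":["deltas"]}

```bash
mkdir -p pics; cat > h.py <<'E'
import numpy as np, cv2
from rig import robot, imaging, search_frame, masks_of, pinpoint
def ray(c,px):
    d=np.array([(px[0]-c['cx'])/c['fx'],-(px[1]-c['cy'])/c['fy'],-1.0])
    return np.array(c['origin']),np.array(c['rotation'])@d
def atz(c,px,z):
    o,d=ray(c,px); return o+d*(z-o[2])/d[2]
def proj(c,p):
    q=np.array(c['rotation']).T@(np.array(p)-np.array(c['origin']))
    return np.array([c['cx']+c['fx']*q[0]/-q[2], c['cy']-c['fy']*q[1]/-q[2]])
def tri(c1,p1,c2,p2):
    o1,d1=ray(c1,p1);o2,d2=ray(c2,p2)
    s=np.linalg.lstsq(np.stack([d1,-d2],1),o2-o1,rcond=None)[0]
    a,b=o1+s[0]*d1,o2+s[1]*d2
    return (a+b)/2,np.linalg.norm(a-b)
E
python3 - <<'E'
from h import *
s=robot.get_state(); print(s['t'],s['tool_rot'],s['finger_gap'])
t=imaging.read_camera('top'); d=imaging.read_camera('side')
print({k:v for k,v in t.items() if k!='frame'}); print({k:v for k,v in d.items() if k!='frame'})
cv2.imwrite('pics/top0.png',t['frame']); cv2.imwrite('pics/side0.png',d['frame'])
for n in 'case divider edge coaster stopper beaker saucer jar tape tin brick'.split():
    for nm,c in (('t',t),('s',d)):
        p=[(np.round(x['location']).tolist(),round(x['p'],2)) for x in pinpoint(c,n)[:4]]
        print(n,nm,p, [(np.round(atz(c,q[0],0.07 if n=='edge' else 0.008 if n=='stopper' else 0),3)[:2].tolist()) for q in p])
E
```

```text
0.0 [[ 9.21907085e-01  3.87410533e-01 -6.36897817e-04]
 [ 3.87411024e-01 -9.21905080e-01  1.92905859e-03]
 [ 1.60178283e-04 -2.02515401e-03 -9.99997937e-01]] 0.09500590327933889
{'fx': 494.82392039701, 'fy': 494.82392039701, 'cx': 332.23548603492134, 'cy': 240.607626898969, 'origin': array([0.40760938, 0.02297819, 1.41158047]), 'rotation': array([[-2.77093347e-02,  9.90775134e-01, -1.32653027e-01],
       [-9.99606267e-01, -2.80502965e-02, -7.01918703e-04],
       [-4.41640034e-03,  1.32581348e-01,  9.91162288e-01]]), 'shot': 1}
{'fx': 566.7574179249812, 'fy': 566.7574179249812, 'cx': 322.65278180871877, 'cy': 236.07506302438384, 'origin': array([0.37390687, 1.10254866, 0.76448424]), 'rotation': array([[-9.77685409e-01,  1.10828793e-01, -1.78460695e-01],
       [-2.10072992e-01, -5.12716680e-01,  8.32460776e-01],
       [ 7.60847615e-04,  8.51374527e-01,  5.24557753e-01]]), 'shot': 2}
case t [([346.0, 296.0], 0.92)] [[0.437, -0.011]]
case s [([399.0, 271.0], 0.59)] [[0.427, 0.004]]
divider t [([380.0, 229.0], 0.62)] [[0.626, -0.115]]
divider s [([329.0, 241.0], 0.96)] [[0.613, -0.091
[... 604 characters left out ...]
0, 171.0], 0.72)] [[0.804, 0.072]]
beaker s [([241.0, 261.0], 0.66), ([326.0, 210.0], 0.6)] [[0.802, 0.042], [0.654, -0.248]]
saucer t [([255.0, 194.0], 0.7)] [[0.74, 0.245]]
saucer s [([233.0, 320.0], 0.81)] [[0.746, 0.253]]
jar t [([211.0, 310.0], 0.88), ([498.0, 271.0], 0.41)] [[0.408, 0.372], [0.496, -0.446]]
jar s [([382.0, 386.0], 0.56)] [[0.422, 0.37]]
tape t [([499.0, 272.0], 0.84)] [[0.493, -0.449]]
tape s [([394.0, 186.0], 0.96), ([338.0, 179.0], 0.71)] [[0.485, -0.436], [0.658, -0.448]]
tin t [([506.0, 212.0], 0.57)] [[0.666, -0.481]]
tin s [([339.0, 174.0], 0.92)] [[0.662, -0.483]]
brick t [([165.0, 243.0], 0.68)] [[0.603, 0.506]]
brick s [([267.0, 426.0], 0.56)] [[0.598, 0.498]]
```

View pics/top0.png

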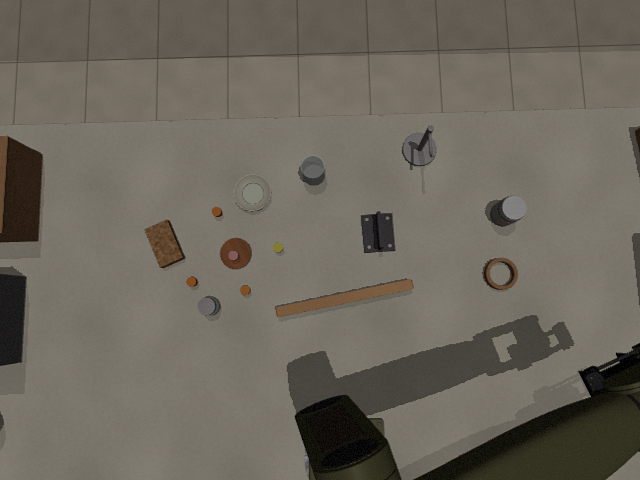

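View pics/side0.png

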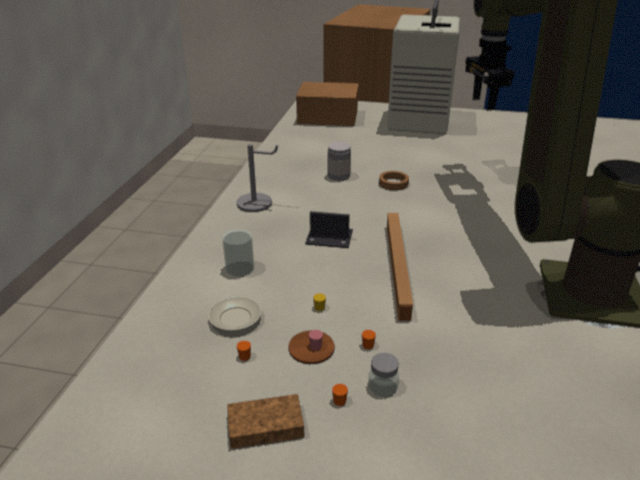

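The top view shows the case from (277,311) to (413,284), the divider at (378,231) with its web running up the image (along world x), and the round coaster at (235,253).

Stopper candidates (top view):
- Orange plugs at (217,212), (192,282) and (245,290), and a yellow one at (279,248). All stand on the bare shelf.
- The pale pink plug at (233,256), side (315,340). It fits because it is pale and stands on the coaster.

Next I fit the poses and make the confirming crop.

```bash
cat >> h.py <<'E'
from scipy.optimize import minimize
def box(cx,cy,yaw,L,W,z0,z1,ox=0,oy=0):
    c,s=np.cos(yaw),np.sin(yaw)
    return np.array([[cx+c*(ox+a*L/2)-s*(oy+b*W/2),cy+s*(ox+a*L/2)+c*(oy+b*W/2),z] for a in(-1,1) for b in(-1,1) for z in(z0,z1)])
def cone(cx,cy,r0,r1,z0,z1):
    a=np.linspace(0,2*np.pi,24,endpoint=False)
    return np.array([[cx+r*np.cos(t),cy+r*np.sin(t),z] for r,z in((r0,z0),(r1,z1)) for t in a])
def fit(cams,masks,shape,x0,steps):
    S=4
    def cost(x):
        e=0
        for c,m in zip(cams,masks):
            x0_,y0_,w,h=cv2.boundingRect(m.astype(np.uint8)); x0_-=12;y0_-=12;w+=24;h+=24
            M=cv2.resize(np.ascontiguousarray(m[max(y0_,0):y0_+h,max(x0_,0):x0_+w]).astype(np.float32),None,fx=S,fy=S,interpolation=cv2.INTER_LINEAR)
            R=np.zeros(M.shape,np.float32)
            for P in shape(x):
                q=np.array([proj(c,p) for p in P]); q=(q-[max(x0_,0),max(y0_,0)]+.5)*S
                cv2.fillConvexPoly(R,cv2.convexHull(np.round(q*16).astype(np.int32)),1,shift=4)
            e+=np.abs(R-M).sum()/M.sum()
        return e
    best=minimize(cost,x0,method='Nelder-Mead',options=dict(initial_simplex=np.vstack([x0]+[np.array(x0)+np.eye(len(x0))[i]*steps[i] for i in range(len(x0))]),xatol=1e-4,fatol=1e-4))
    return best.x,best.fun
E
python3 - <<'E'
from h import *
t=imaging.read_camera('top'); d=imaging.read_camera('side')
cv2.imwrite('pics/crop.png',np.hstack([cv2.resize(t['frame'][200:300,185:285],(400,400),interpolation=cv2.INTER_CUBIC),cv2.resize(d['frame'][290:410,260:380],(400,400),interpolation=cv2.INTER_CUBIC)]))
def m(n,near):
    out=[]
    for c,q in zip((t,d),near):
        r=masks_of(c,n); r=min(r,key=lambda k:np.hypot(k['box'][0]+k['box'][2]/2-q[0],k['box'][1]+k['box'][3]/2-q[1])); print(n,r['box'],round(r['p'],2)); out.append(r['mask'])
    return out
C=[t,d]
def rep(n,f,mk,x0,st):
    print(n,'both',*fit(C,mk,f,x0,st)); 
    for i in (0,1): print('  single',i,*fit(C[i:i+1],mk[i:i+1],f,x0,st))
rep('case',lambda x:[box(x[0],x[1],x[2],.38,.028,0,.044)],m('case',[(346,298),(399,265)]),[.437,0,1.76],[.01,.01,.03])
rep('div',lambda x:[box(x[0],x[1],x[2],.11,.09,0,.005),box(x[0],x[1],x[2],.1,.01,0,.07)],m('divider',[(378,231),(329,230)]),[.615,-.11,0],[.01,.01,.05])
rep('stop',lambda x:[cone(x[0],x[1],.0115,.014,.008,.038)],m('stopper',[(233,256),(315,340)]),[.562,.305],[.005,.005])
rep('coast',lambda x:[cone(x[0],x[1],.045,.045,0,.008)],m('coaster',[(235,253),(312,348)]),[.566,.303],[.005,.005])
for k in range(3): s=robot.get_state(); print(s['contact_force'],s['moment'])
E
```

```text
case [276.8, 277.3, 133.4, 38.1] 0.71
case [385.9, 212.9, 24.8, 111.7] 0.82
case both [ 0.43301311 -0.00605023  1.74876442] 0.16408966481685638
  single 0 [ 0.43226605 -0.00331037  1.74809312] 0.10278835147619247
  single 1 [ 0.43307356 -0.0053229   1.74882698] 0.05896539241075516
divider [360.9, 209.0, 35.9, 41.5] 0.59
divider [307.6, 214.5, 42.7, 35.3] 0.83
div both [ 0.61689733 -0.10764739  0.04688966] 0.17553739249706268
  single 0 [ 0.61642553 -0.10775301  0.05588531] 0.05355034023523331
  single 1 [ 0.61767192 -0.10789024  0.00336138] 0.12042376399040222
stopper [230.3, 249.9, 9.6, 9.7] 0.4
stopper [309.1, 330.1, 15.3, 16.8] 0.81
stop both [0.56023425 0.30155202] 0.3892035484313965
  single 0 [0.56034064 0.30226211] 0.2744140625
  single 1 [0.56020847 0.30083748] 0.10284830629825592
coaster [217.9, 236.9, 30.3, 30.5] 0.84
coaster [287.1, 329.7, 47.0, 36.4] 0.93
coast both [0.56951862 0.30211761] 0.377355694770813
  single 0 [0.56959152 0.30227441] 0.1303638070821762
  single 1 [0.56955138 0.30193854] 0.24560047686100006
[0.11148265 0.32200877 0.65656512] [-0.04295804  0.03707239 -0.01248335]
[0.11148265 0.32200877 0.65656512] [-0.04295804  0.03707239 -0.01248335]
[0.11148265 0.32200877 0.65656512] [-0.04295804  0.03707239 -0.01248335]
```

View pics/crop.png

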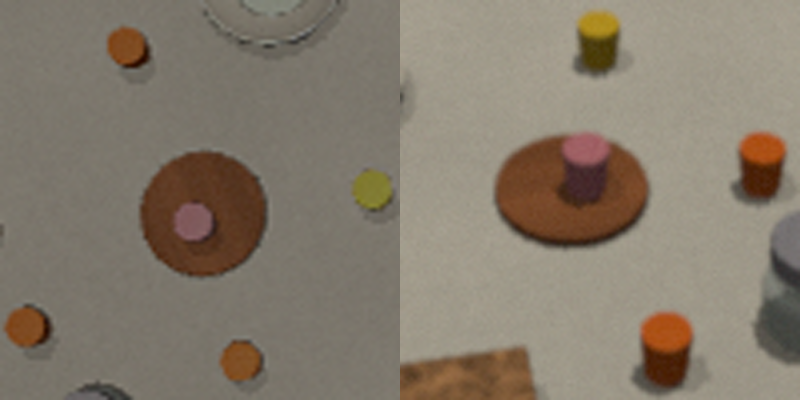

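The crop confirms it: the pale pink plug stands on the coaster (top view (233,256)), and the orange and yellow plugs are on the bare shelf. I'm writing a planner that prints rows in tool axes.

```bash
cat > plan.py <<'E'
import sys
from h import *
from scipy.spatial.transform import Rotation as Ro
def down(yaw): c,s=np.cos(yaw),np.sin(yaw); return np.array([[c,s,0],[s,-c,0],[0,0,-1.]])
def plan(p,R,way,grip,dec=3):
    """way: list of (pos, yaw, nrows)"""
    p=np.array(p);R=np.array(R);out=[]
    for tp,yaw,n in way:
        T=down(yaw)
        for k in range(n,0,-1):
            sh=R.T@((np.array(tp)-p)/k)
            sh*=min(1,.0600/max(np.linalg.norm(sh),1e-9)); sh=np.round(sh/.3,dec)
            w=Ro.from_matrix(R.T@T).as_rotvec()/k; w=np.clip(np.round(np.degrees(w)/4,2),-1,1)
            p=p+R@(sh*.3); R=R@Ro.from_rotvec(np.radians(w*4)).as_matrix()
            out.append(' '.join('%g'%v for v in [*sh,*w,grip]))
    print('; '.join(out)); print('end',p.round(4),'yaw',np.degrees(np.arctan2(R[1,0],R[0,0])).round(2))
    return p,R
def brief():
    s=robot.get_state(); R=np.array(s['tool_rot'])
    print('t',round(s['t'],2),'p',np.round(s['ee_pos'],4),'yaw',np.degrees(np.arctan2(R[1,0],R[0,0])).round(2),'tilt',R[:2,2].round(4),'F',np.round(s['contact_force'],2),'M',np.round(s['moment'],3),'gap',round(s['finger_gap'],4))
    return s
E
python3 - <<'E'
from plan import *
s=brief()
plan(s['ee_pos'],s['tool_rot'],[((.433,-.005,.33),1.7485,20)],1)
E
```

```text
t 1.7 p [ 0.2518 -0.5992  0.4048] yaw 22.79 tilt [-0. -0.] F [0.11 0.32 0.66] M [-0.043  0.037 -0.012] gap 0.0952
0.066 -0.08 0.012 -0 0 -0.97 1; 0.071 -0.075 0.012 -0 0 -0.97 1; 0.076 -0.07 0.013 -0 0 -0.97 1; 0.081 -0.065 0.012 -0 0 -0.97 1; 0.085 -0.059 0.013 -0 0 -0.97 1; 0.089 -0.053 0.012 -0 0 -0.97 1; 0.092 -0.047 0.013 -0 0 -0.97 1; 0.095 -0.041 0.012 -0 0 -0.97 1; 0.098 -0.034 0.013 -0 0 -0.97 1; 0.1 -0.027 0.012 -0 0 -0.97 1; 0.102 -0.02 0.013 -0 0 -0.96 1; 0.103 -0.014 0.012 -0 0 -0.97 1; 0.103 -0.007 0.013 -0 0 -0.96 1; 0.103 0 0.012 -0 0 -0.97 1; 0.103 0.007 0.013 -0 0 -0.96 1; 0.103 0.014 0.012 -0 0 -0.97 1; 0.101 0.021 0.013 -0 0 -0.96 1; 0.1 0.028 0.012 -0 0 -0.97 1; 0.097 0.035 0.013 -0 0 -0.96 1; 0.095 0.042 0.012 -0 0 -0.97 1
end [ 0.433  -0.0051  0.33  ] yaw 100.19
```

>>> {"method": "jog_arm", "body": {
  "deltas": "0.066 -0.08 0.012 0 0 -0.97 1; 0.071 -0.075 0.012 0 0 -0.97 1; 0.076 -0.07 0.013 0 0 -0.97 1; 0.081 -0.065 0.012 0 0 -0.97 1; 0.085 -0.059 0.013 0 0 -0.97 1; 0.089 -0.053 0.012 0 0 -0.97 1; 0.092 -0.047 0.013 0 0 -0.97 1; 0.095 -0.041 0.012 0 0 -0.97 1; 0.098 -0.034 0.013 0 0 -0.97 1; 0.1 -0.027 0.012 0 0 -0.97 1; 0.102 -0.02 0.013 0 0 -0.96 1; 0.103 -0.014 0.012 0 0 -0.97 1; 0.103 -0.007 0.013 0 0 -0.96 1; 0.103 0 0.012 0 0 -0.97 1; 0.103 0.007 0.013 0 0 -0.96 1; 0.103 0.014 0.012 0 0 -0.97 1; 0.101 0.021 0.013 0 0 -0.96 1; 0.1 0.028 0.012 0 0 -0.97 1; 0.097 0.035 0.013 0 0 -0.96 1; 0.095 0.042 0.012 0 0 -0.97 1"
}}

```text
t: 4.2
ee_pos: [0.4332, -0.0041, 0.3302]
tool_rot: [[-0.179, 0.984, 0.001], [0.984, 0.179, -0.0], [-0.0, 0.001, -1.0]]
contact_force: [-0.5, -0.2, 0.1]
finger_gap: 0.0954
gripper_force: 0.0
```

```bash
python3 - <<'E'
from plan import *
s=brief()
w=imaging.read_camera('wrist'); cv2.imwrite('pics/w1.png',w['frame']); print(w['origin'],w['rotation'].round(3),w['fx'])
for r in masks_of(w,'case'):
    print(r['p'],r['box']); print(cv2.minAreaRect(np.argwhere(r['mask'])[:,::-1].astype(np.float32)))
for z in (0,.044):
    P=[(proj(w,p)).round(1).tolist() for p in box(.433,-.005,1.7485,.38,.028,z,z)[::2]]; print(z,P)
E
```

```text
t 4.2 p [ 0.4332 -0.0041  0.3302] yaw 100.32 tilt [ 0.0007 -0.0001] F [-0.5  -0.21  0.12] M [-0.029 -0.142  0.052] gap 0.0954
[0.4204307  0.06251057 0.31046396] [[ 0.984 -0.173 -0.044]
 [ 0.179  0.954  0.24 ]
 [ 0.    -0.244  0.97 ]] 369.49973161226075
0.86 [293.5, 0.2, 44.1, 391.1]
((314.5, 194.5), (389.0, 43.0), 90.0)
0 [[331.1, 423.2], [302.7, 423.2], [336.8, -17.6], [298.7, -17.7]]
0.044 [[333.0, 459.2], [300.8, 459.1], [340.5, -49.3], [295.3, -49.4]]
```

View pics/w1.png

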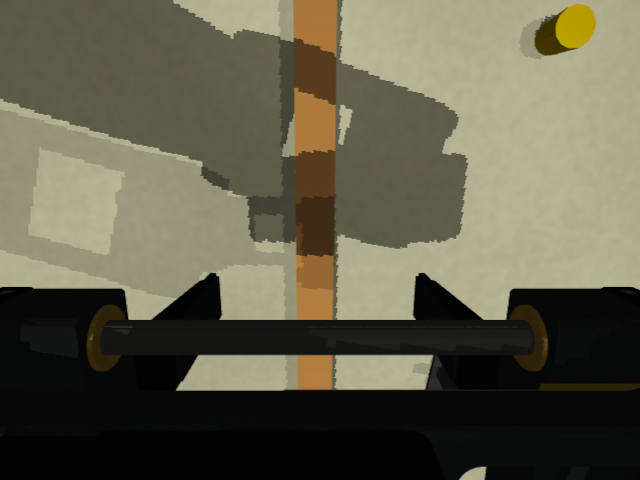

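The wrist view shows the case edges at columns 294–337 near the top row, within about 1 mm of prediction, and the yellow look-alike at (575,27). Descending to the case.

>>> {"method": "jog_arm", "body": {
  "deltas": "0 0.001 0.1 0 0 0 0.7; 0 0.001 0.1 0 0 0 0.7; -0.001 0 0.1 0 0 0 0.7; 0 0 0.08 0 0 0 0.7; 0 0 0.053 0 0 0 0.7; 0 0 0 0 0 0 0.7; 0 0 0 0 0 0 0.7",
  "grip_force": 40
}}

```text
t: 5.18
ee_pos: [0.4342, -0.0056, 0.2011]
tool_rot: [[-0.177, 0.984, 0.002], [0.984, 0.177, -0.0], [-0.001, 0.002, -1.0]]
contact_force: [1.1, 0.8, 0.3]
finger_gap: 0.0672
gripper_force: 0.0
```

```bash
cat >> plan.py <<'E'
def feel(n):
    F=[];M=[]
    for k in range(n):
        imaging.read_camera('wrist'); s=robot.get_state(); F.append(s['contact_force']); M.append(s['moment'])
    print('t',round(s['t'],2),'F',np.mean(F,0).round(3),'sd',np.std(F,0).round(2),'M',np.mean(M,0).round(4),'sd',np.std(M,0).round(3)); return np.mean(F,0),np.mean(M,0)
E
python3 - <<'E'
from plan import *
brief();feel(10)
E
```

```text
t 5.17 p [ 0.4342 -0.0056  0.2011] yaw 100.17 tilt [ 0.0017 -0.0003] F [1.12 0.77 0.26] M [-0.055 -0.122 -0.008] gap 0.0672
t 5.67 F [-0.171  0.322 -0.057] sd [0.42 0.37 0.31] M [-0.0176 -0.1101  0.0055] sd [0.042 0.03  0.033]
```

>>> {"method": "jog_arm", "body": {
  "deltas": "0 0 0 0 0 0 0; 0 0 0 0 0 0 0; 0 0 0 0 0 0 0; 0 0 0 0 0 0 0; 0 0 -0.02 0 0 0 0; 0 0 -0.06 0 0 0 0; 0 0 -0.1 0 0 0 0; 0 0 -0.1 0 0 0 0; 0 0 -0.1 0 0 0 0; 0 0 -0.05 0 0 0 0; 0 0 0 0 0 0 0; 0 0 0 0 0 0 0"
}}

```text
t: 7.18
ee_pos: [0.4331, -0.0052, 0.3274]
tool_rot: [[-0.177, 0.984, -0.003], [0.984, 0.177, 0.0], [0.001, -0.003, -1.0]]
contact_force: [-1.3, -0.1, -4.7]
finger_gap: 0.0276
gripper_force: 40.0
```

```bash
python3 - <<'E'
from plan import *
brief();feel(12)
d=imaging.read_camera('side'); cv2.imwrite('pics/s2.png',cv2.resize(d['frame'][60:330,260:580],(640,540)))
E
```

```text
t 7.17 p [ 0.4331 -0.0052  0.3274] yaw 100.19 tilt [-0.003   0.0003] F [-1.33 -0.14 -4.69] M [-0.212 -0.154 -0.006] gap 0.0276
t 7.78 F [-0.112  0.044 -5.412] sd [0.23 0.35 0.47] M [-0.1815 -0.1411  0.0127] sd [0.034 0.031 0.027]
```

View pics/s2.png

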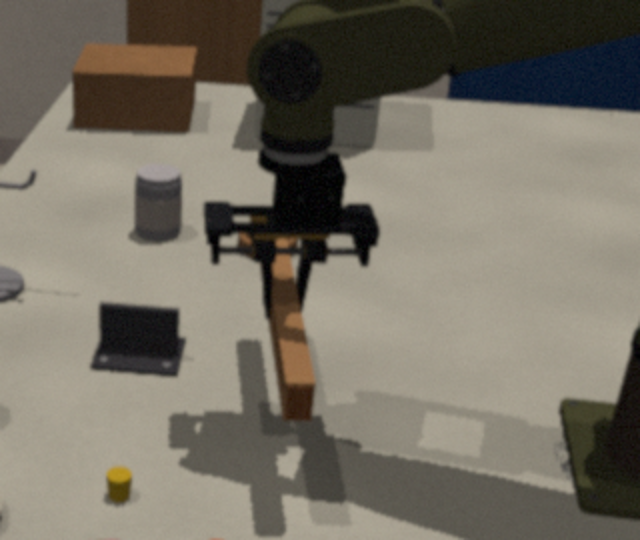

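The side view shows the case gripped at its middle, held above the shelf and clear of the divider. The moment change over the lift is (-0.164, -0.031) N·m at 5.36 N, which puts the centre of mass about 31 mm toward the +y end, along the case axis. I'll set it back, regrip there, and refine with more samples.

>>> {"method": "jog_arm", "body": {
  "deltas": "0 0 0.05 0 0 0 0; 0 0 0.1 0 0 0 0; 0 0 0.1 0 0 0 0; 0 0 0.1 0 0 0 0; 0 0 0.055 0 0 0 0; 0 0 0.02 0 0 0 0; 0 0 0.005 0 0 0 0; 0 0 0 0 0 0 0; 0 0 0 0 0 0 0.7; 0 0 0 0 0 0 0.7; 0 0 0 0 0 0 0.7; 0 0 0 0 0 0 0.7; 0.05 0 0 0 0 0 0.7; 0.053 0 0 0 0 0 0.7; 0 0 0 0 0 0 0.7; 0 0 0 0 0 0 0.7"
}}

```text
t: 9.82
ee_pos: [0.4282, 0.0255, 0.2002]
tool_rot: [[-0.178, 0.984, 0.0], [0.984, 0.178, -0.0], [-0.0, 0.0, -1.0]]
contact_force: [0.9, -0.7, -0.0]
finger_gap: 0.0666
gripper_force: 0.0
```

```bash
python3 - <<'E'
from plan import *
brief();feel(30)
E
```

```text
t 9.82 p [0.4282 0.0255 0.2002] yaw 100.25 tilt [ 0.0001 -0.0001] F [ 0.87 -0.67 -0.01] M [-0.024 -0.154 -0.039] gap 0.0666
t 11.32 F [-0.044  0.079 -0.052] sd [0.53 0.56 0.48] M [-0.0124 -0.1157  0.0072] sd [0.027 0.029 0.042]
```

>>> {"method": "jog_arm", "body": {
  "deltas": "0 0 0 0 0 0 0; 0 0 0 0 0 0 0; 0 0 0 0 0 0 0; 0 0 0 0 0 0 0; 0 0 -0.02 0 0 0 0; 0 0 -0.06 0 0 0 0; 0 0 -0.1 0 0 0 0; 0 0 -0.1 0 0 0 0; 0 0 -0.1 0 0 0 0; 0 0 -0.05 0 0 0 0; 0 0 0 0 0 0 0; 0 0 0 0 0 0 0; 0 0 0 0 0 0 0"
}}

```text
t: 12.95
ee_pos: [0.4277, 0.0251, 0.3274]
tool_rot: [[-0.177, 0.984, -0.003], [0.984, 0.177, 0.0], [0.001, -0.003, -1.0]]
contact_force: [0.2, -0.8, -5.4]
finger_gap: 0.0279
gripper_force: 40.0
```

```bash
python3 - <<'E'
from plan import *
s=brief();feel(30)
t=imaging.read_camera('top'); d=imaging.read_camera('side')
e=[]
for c in (t,d):
    r=masks_of(c,'divider')
    if r: e.append((c,r[0]['mask'])); print(r[0]['box'],r[0]['p'])
f=lambda x:[box(x[0],x[1],x[2],.11,.09,0,.005),box(x[0],x[1],x[2],.1,.01,0,.07)]
for c,m in e: print('div',*fit([c],[m],f,[.617,-.108,.03],[.01,.01,.05]))
for c in (t,d):
    q=pinpoint(c,'edge'); print([(atz(c,k['location'],.07).round(4),round(k['p'],2)) for k in q])
E
```

```text
t 12.95 p [0.4277 0.0251 0.3274] yaw 100.19 tilt [-0.0031  0.0002] F [ 0.19 -0.79 -5.42] M [ 0.017 -0.089 -0.022] gap 0.0279
t 14.45 F [ 0.048  0.008 -5.197] sd [0.48 0.51 0.54] M [-0.0122 -0.1075  0.0006] sd [0.033 0.03  0.032]
[360.1, 207.3, 37.4, 45.5] 0.71
[305.2, 213.1, 48.2, 36.4] 0.58
div [ 0.61696119 -0.10848565  0.06578578] 0.04721136391162872
div [ 0.61796265 -0.10856344  0.0465323 ] 0.056880924850702286
[(array([ 0.6187, -0.1061,  0.07  ]), 0.75)]
[(array([ 0.6149, -0.1064,  0.07  ]), 0.95)]
```

The residual moment over the grip is about 0, so the balance point is under the grip. Next is the carry to hover over the edge.

```bash
python3 - <<'E'
from plan import *
s=robot.get_state()
plan(s['ee_pos'],s['tool_rot'],[((.617,-.1085,.31),1.623,8)],0)
E
```

```text
-0.069 0.068 0.008 -0 -0 0.23 0; -0.068 0.069 0.008 -0 -0 0.22 0; -0.066 0.07 0.008 -0 -0 0.23 0; -0.065 0.071 0.008 -0 -0 0.22 0; -0.064 0.071 0.008 -0 -0 0.23 0; -0.063 0.073 0.008 -0 -0 0.22 0; -0.063 0.073 0.008 -0 -0 0.23 0; -0.061 0.075 0.008 -0 -0 0.22 0
end [ 0.6171 -0.1085  0.31  ] yaw 92.99
```

>>> {"method": "jog_arm", "body": {
  "deltas": "-0.069 0.068 0.006 0 0 0.23 0; -0.068 0.069 0.006 0 0 0.22 0; -0.066 0.07 0.006 0 0 0.23 0; -0.065 0.071 0.006 0 0 0.22 0; -0.064 0.071 0.008 0 0 0.23 0; -0.063 0.073 0.008 0 0 0.22 0; -0.063 0.073 0.008 0 0 0.23 0; -0.061 0.075 0.008 0 0 0.22 0; 0 0 0 0 0 0 0; 0 0 0 0 0 0 0"
}}

```text
t: 16.0
ee_pos: [0.6169, -0.1084, 0.3117]
tool_rot: [[-0.052, 0.999, -0.001], [0.999, 0.052, 0.001], [0.001, -0.001, -1.0]]
contact_force: [0.5, -0.5, -5.1]
finger_gap: 0.0277
gripper_force: 40.0
```

```bash
python3 - <<'E'
from plan import *
brief()
w=imaging.read_camera('wrist'); cv2.imwrite('pics/w2.png',w['frame'])
for y in (-.1085,):
  for z,L,W in ((.07,.1,.01),(0.005,.11,.09)):
    print(z,[proj(w,p).round(1).tolist() for p in box(.617,y,.055,L,W,z,z)[::2]])
print([(atz(w,k['location'],.07).round(4),k['location'],round(k['p'],2)) for k in pinpoint(w,'edge')])
brief()
E
```

```text
t 16.0 p [ 0.6169 -0.1084  0.3117] yaw 93.0 tilt [-0.0015  0.0006] F [ 0.48 -0.54 -5.08] M [ 0.045 -0.07   0.002] gap 0.0277
0.07 [[239.8, 272.1], [238.9, 256.9], [398.3, 271.7], [399.1, 256.4]]
0.005 [[252.4, 293.6], [247.0, 183.8], [385.3, 293.2], [390.1, 183.3]]
[]
t 16.1 p [ 0.6166 -0.1081  0.3121] yaw 93.02 tilt [-0.0008  0.0003] F [ 0.48  0.15 -5.69] M [-0.006 -0.165 -0.004] gap 0.0277
```

View pics/w2.png

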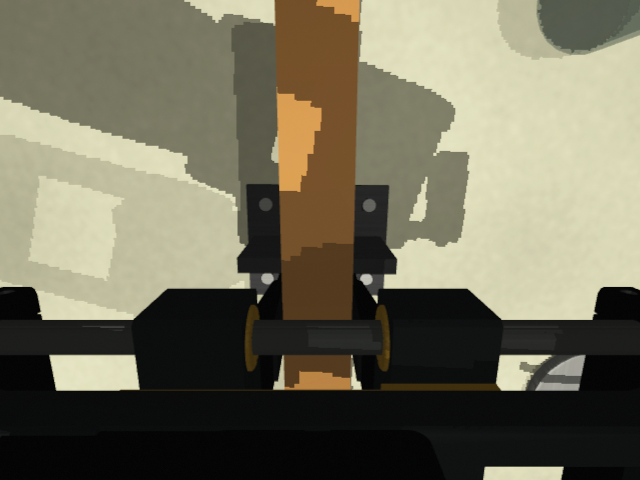

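The wrist view shows the web's top edge at rows 257–272, columns 238–397, within about 1 mm of prediction, square under the case. Lowering now, with a creep at the end.

>>> {"method": "jog_arm", "body": {
  "deltas": "0 0 0.03 0 0 0 0; 0 0 0.04 0 0 0 0; 0 0 0.03 0 0 0 0; 0 0 0.015 0 0 0 0; 0 0 0.007 0 0 0 0; 0 0 0.003 0 0 0 0; 0 0 0.003 0 0 0 0; 0 0 0 0 0 0 0; 0 0 0 0 0 0 0"
}}

```text
t: 17.23
ee_pos: [0.6172, -0.1086, 0.2742]
tool_rot: [[-0.052, 0.999, 0.0], [0.999, 0.052, -0.0], [-0.0, 0.0, -1.0]]
contact_force: [-0.2, 0.0, -5.1]
finger_gap: 0.0281
gripper_force: 40.0
```

```bash
python3 - <<'E'
from plan import *
brief();feel(4)
E
```

```text
t 17.23 p [ 0.6172 -0.1086  0.2742] yaw 92.99 tilt [ 0.0003 -0.0001] F [-0.17  0.03 -5.05] M [-0.058 -0.078 -0.011] gap 0.0281
t 17.43 F [ 0.019 -0.159 -5.748] sd [0.56 0.41 0.54] M [-0.0426 -0.092   0.0022] sd [0.015 0.015 0.028]
```

>>> {"method": "jog_arm", "body": {
  "deltas": "0 0 0.003 0 0 0 0; 0 0 0.003 0 0 0 0; 0 0 0.002 0 0 0 0; 0 0 0.002 0 0 0 0; 0 0 0 0 0 0 0"
}}

```text
t: 18.05
ee_pos: [0.6171, -0.1085, 0.2717]
tool_rot: [[-0.052, 0.999, -0.0], [0.999, 0.052, 0.0], [0.0, -0.0, -1.0]]
contact_force: [-3.7, 0.6, 1.8]
finger_gap: 0.0276
gripper_force: 40.0
```

>>> {"method": "jog_arm", "body": {
  "deltas": "0 0 0.002 0 0 0 0; 0 0 0 0 0 0 0"
}}

```text
t: 18.3
ee_pos: [0.6172, -0.1085, 0.2717]
tool_rot: [[-0.052, 0.999, -0.0], [0.999, 0.052, 0.0], [0.0, -0.0, -1.0]]
contact_force: [-5.6, 1.1, 4.4]
finger_gap: 0.0281
gripper_force: 40.0
```

>>> {"method": "jog_arm", "body": {
  "deltas": "0 0 -0.003 0 0 0 0; 0 0 0 0 0 0 0; 0 0 0 0 0 0 0"
}}

```text
t: 18.68
ee_pos: [0.6172, -0.1085, 0.2717]
tool_rot: [[-0.052, 0.999, 0.0], [0.999, 0.052, -0.0], [-0.0, 0.0, -1.0]]
contact_force: [-3.9, 0.7, 3.0]
finger_gap: 0.0281
gripper_force: 40.0
```

```bash
python3 - <<'E'
from plan import *
brief();feel(10)
E
```

```text
t 18.68 p [ 0.6172 -0.1085  0.2717] yaw 93.0 tilt [ 0.0003 -0.0001] F [-3.86  0.68  3.03] M [0.201 0.659 0.013] gap 0.0281
t 19.18 F [-4.362  1.459  4.725] sd [0.44 0.5  0.63] M [0.2071 0.7588 0.0117] sd [0.033 0.046 0.025]
```

>>> {"method": "jog_arm", "body": {
  "deltas": "0 0 -0.004 0 0 0 0; 0 0 0 0 0 0 0; 0 0 0 0 0 0 0; 0 0 0 0 0 0 0"
}}

```text
t: 19.68
ee_pos: [0.6171, -0.1085, 0.2718]
tool_rot: [[-0.052, 0.999, -0.0], [0.999, 0.052, 0.0], [0.0, -0.0, -1.0]]
contact_force: [0.3, -0.0, -4.2]
finger_gap: 0.0279
gripper_force: 40.0
```

```bash
python3 - <<'E'
from plan import *
s=brief();feel(8)
t=imaging.read_camera('top'); d=imaging.read_camera('side')
cv2.imwrite('pics/s3.png',cv2.resize(d['frame'][140:300,240:440],(800,640))[:600])
E
```

```text
t 19.68 p [ 0.6171 -0.1085  0.2718] yaw 92.99 tilt [-0.0001  0.    ] F [ 0.3  -0.03 -4.17] M [-0.047 -0.262 -0.04 ] gap 0.0279
t 20.07 F [ 0.196 -0.124 -5.537] sd [0.78 0.4  0.52] M [-0.0232 -0.1039 -0.0079] sd [0.03  0.041 0.019]
```

View pics/s3.png

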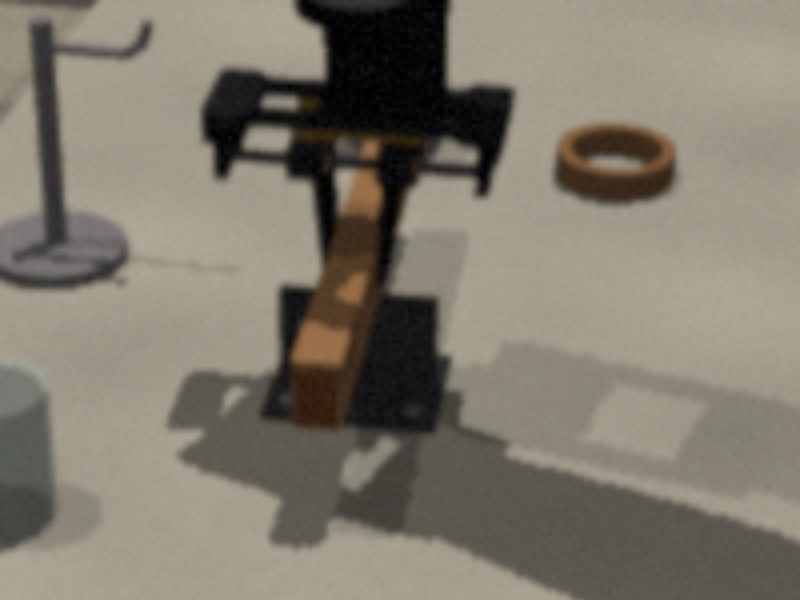

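The side view shows the case lying across the web, just touching, with the beaker and tape clear. The unloaded moment is at its no-load value, so the balance point is over the edge. Pressing lightly, then easing the grip and opening a little.

>>> {"method": "jog_arm", "body": {
  "deltas": "0 0 0.002 0 0 0 0; 0 0 0 0 0 0 0; 0 0 0 0 0 0 0",
  "grip_force": 12
}}

```text
t: 20.55
ee_pos: [0.6171, -0.1086, 0.2718]
tool_rot: [[-0.052, 0.999, -0.0], [0.999, 0.052, 0.0], [0.0, -0.0, -1.0]]
contact_force: [0.8, -0.4, -5.6]
finger_gap: 0.0284
gripper_force: 12.0
```

```bash
cat >> plan.py <<'E'
def endtrack(save=None):
    d=imaging.read_camera('side'); g=d['frame'][205:255,300:350].astype(np.float32).mean(2)
    if save: np.save('ref.npy',g)
    r=np.load('ref.npy'); res=cv2.matchTemplate(g,r[12:42,8:42],cv2.TM_CCOEFF_NORMED); _,v,_,l=cv2.minMaxLoc(res)
    print('end shift',l[0]-8,l[1]-12,round(v,3),'subpix',np.round(cv2.phaseCorrelate(r,g,cv2.createHanningWindow((50,50),cv2.CV_32F))[0],2))
E
python3 - <<'E'
from plan import *
s=brief();feel(6);endtrack(1)
E
```

```text
t 20.55 p [ 0.6171 -0.1086  0.2718] yaw 92.99 tilt [-0.0001  0.    ] F [ 0.78 -0.4  -5.61] M [ 0.007 -0.122 -0.025] gap 0.0284
t 20.85 F [-0.067  0.091 -5.488] sd [0.46 0.64 0.31] M [-0.0031 -0.1085  0.0004] sd [0.021 0.035 0.024]
end shift 0 0 1.0 subpix [0. 0.]
```

>>> {"method": "jog_arm", "body": {
  "deltas": "0 0 0.002 0 0 0 0; 0 0 0 0 0 0 0; 0 0 0 0 0 0 0"
}}

```text
t: 21.28
ee_pos: [0.6172, -0.1086, 0.2717]
tool_rot: [[-0.052, 0.999, 0.0], [0.999, 0.052, -0.0], [-0.0, 0.0, -1.0]]
contact_force: [-2.0, 0.2, -0.1]
finger_gap: 0.0278
gripper_force: 12.0
```

```bash
python3 - <<'E'
from plan import *
s=brief();feel(6);endtrack()
E
```

```text
t 21.27 p [ 0.6172 -0.1086  0.2717] yaw 92.99 tilt [ 0.0001 -0.0001] F [-2.02  0.25 -0.06] M [ 0.021  0.272 -0.067] gap 0.0278
t 21.57 F [-2.707  0.522 -0.178] sd [0.57 0.44 0.55] M [ 0.1071  0.3863 -0.0207] sd [0.027 0.062 0.041]
end shift 0 0 0.99 subpix [-0.02  0.2 ]
```

The edge now carries the full weight (net tool force about 0). Opening slightly.

>>> {"method": "jog_arm", "body": {
  "deltas": "0 0 0 0 0 0 0; 0 0 0 0 0 0 0.34; 0 0 0 0 0 0 0.34",
  "grip_force": 4
}}

```text
t: 22.0
ee_pos: [0.6175, -0.1087, 0.2716]
tool_rot: [[-0.052, 0.999, 0.002], [0.999, 0.052, -0.0], [-0.001, 0.002, -1.0]]
contact_force: [-0.2, -0.2, -0.5]
finger_gap: 0.0325
gripper_force: 0.0
```

```bash
python3 - <<'E'
from plan import *
for k in range(4): endtrack()
brief()
E
```

```text
end shift 0 0 0.99 subpix [-0.15  0.12]
end shift 0 0 0.989 subpix [-0.04  0.12]
end shift 0 0 0.987 subpix [-0.03  0.3 ]
end shift 0 0 0.987 subpix [0.22 0.34]
t 22.2 p [ 0.6172 -0.1086  0.2713] yaw 92.99 tilt [ 0.0005 -0.0001] F [-0.62  0.19  0.49] M [-0.051 -0.145 -0.016] gap 0.0321
```

>>> {"method": "jog_arm", "body": {
  "deltas": "0 0 0 0 0 0 0.4; 0 0 0 0 0 0 0.4; 0 0 0 0 0 0 0.4"
}}

```text
t: 22.58
ee_pos: [0.6171, -0.1085, 0.2712]
tool_rot: [[-0.052, 0.999, 0.0], [0.999, 0.052, -0.0], [-0.0, 0.0, -1.0]]
contact_force: [0.6, -0.3, -0.3]
finger_gap: 0.0384
gripper_force: 0.0
```

```bash
python3 - <<'E'
from plan import *
for k in range(3): endtrack()
s=brief()
# next: open, up, over to stopper
p,R=plan(s['ee_pos'],s['tool_rot'],[((.617,-.1085,.36),1.623,4)],.6)
plan(p,R,[((.560,.302,.30),1.571,9)],.6)
E
```

```text
end shift 0 0 0.988 subpix [-0.03  0.14]
end shift 0 0 0.989 subpix [0.12 0.15]
end shift 0 0 0.99 subpix [-0.06  0.18]
t 22.73 p [ 0.6171 -0.1085  0.2713] yaw 92.99 tilt [0. 0.] F [0.53 0.05 0.29] M [-0.045 -0.113  0.022] gap 0.0383
0 -0 -0.074 0 -0 -0 0.6; 0 -0 -0.074 0 -0 -0 0.6; 0 -0 -0.074 0 -0 -0 0.6; 0 -0 -0.074 0 -0 -0 0.6
end [ 0.6171 -0.1085  0.3601] yaw 92.99
0.153 -0.013 0.022 0 -0 0.08 0.6; 0.153 -0.014 0.022 0 -0 0.08 0.6; 0.153 -0.015 0.022 0 -0 0.08 0.6; 0.153 -0.016 0.022 0 -0 0.08 0.6; 0.152 -0.017 0.022 0 -0 0.08 0.6; 0.153 -0.017 0.023 0 -0 0.09 0.6; 0.152 -0.018 0.022 0 -0 0.08 0.6; 0.152 -0.019 0.023 0 -0 0.09 0.6; 0.152 -0.021 0.022 0 -0 0.08 0.6
end [0.5599 0.3019 0.3001] yaw 90.03
```

The case stays balanced by itself. Retracting and moving to the stopper.

>>> {"method": "jog_arm", "body": {
  "deltas": "0 0 -0.02 0 0 0 0.42; 0 0 -0.06 0 0 0 0.5; 0 0 -0.1 0 0 0 0.6; 0 0 -0.12 0 0 0 0.6; 0 0 -0.06 0 0 0 0.6; 0.1 -0.009 0 0 0 0.08 0.6; 0.16 -0.014 0 0 0 0.08 0.6; 0.18 -0.018 0 0 0 0.08 0.6; 0.18 -0.02 0 0 0 0.08 0.6; 0.18 -0.02 0 0 0 0.08 0.6; 0.18 -0.021 0.04 0 0 0.09 0.6; 0.18 -0.021 0.06 0 0 0.08 0.6; 0.13 -0.016 0.06 0 0 0.09 0.6; 0.083 -0.012 0.06 0 0 0.08 0.6; 0 0 0 0 0 0 0.6; 0 0 0 0 0 0 0.6"
}}

```text
t: 24.72
ee_pos: [0.5596, 0.3014, 0.3139]
tool_rot: [[-0.001, 1.0, 0.001], [1.0, 0.001, -0.0], [-0.0, 0.001, -1.0]]
contact_force: [0.3, 0.6, -0.7]
finger_gap: 0.0572
gripper_force: 0.0
```

```bash
python3 - <<'E'
from plan import *
s=brief(); endtrack()
w=imaging.read_camera('wrist'); cv2.imwrite('pics/w4.png',w['frame'])
for k in masks_of(w,'stopper'): 
    print(k['p'],k['box'],[fit([w],[k['mask']],lambda x:[cone(x[0],x[1],.0115,.014,.008,.038)],[.56,.302],[.005,.005])])
print('pred',proj(w,(.56,.302,.008)),proj(w,(.56,.302,.038)))
t=imaging.read_camera('top')
k=min(masks_of(t,'stopper'),key=lambda k:abs(k['box'][0]-230)+abs(k['box'][1]-250)); print(k['box'])
for f in ('w','t'):
    c=w if f=='w' else t; im=c['frame'].astype(int); 
    pink=((im[...,2]-im[...,1]>25)&(im[...,0]-im[...,1]>-2)).astype(np.uint8); n,l,st,ce=cv2.connectedComponentsWithStats(pink); i=1+np.argmax(st[1:,4]); print(f,st[i],ce[i])
E
```

```text
t 24.73 p [0.5596 0.3014 0.3139] yaw 90.03 tilt [ 0.0006 -0.0001] F [ 0.28  0.55 -0.73] M [ 0.031 -0.109  0.031] gap 0.0572
end shift -3 -12 0.482 subpix [10.61 12.12]
0.87 [322.6, 361.0, 31.9, 28.8] [(array([0.56 , 0.302]), np.float64(1.0))]
0.61 [298.0, 228.3, 35.7, 36.6] [(array([0.55810822, 0.30076294]), np.float64(0.07252109795808792))]
pred [317.6406076  239.22850916] [317.75182525 248.72295566]
[240.7, 286.3, 6.7, 8.6]
w [298 240  36  18 214] [315.94392523 249.35514019]
t [235 252   1   1   1] [235. 252.]
```

View pics/w4.png

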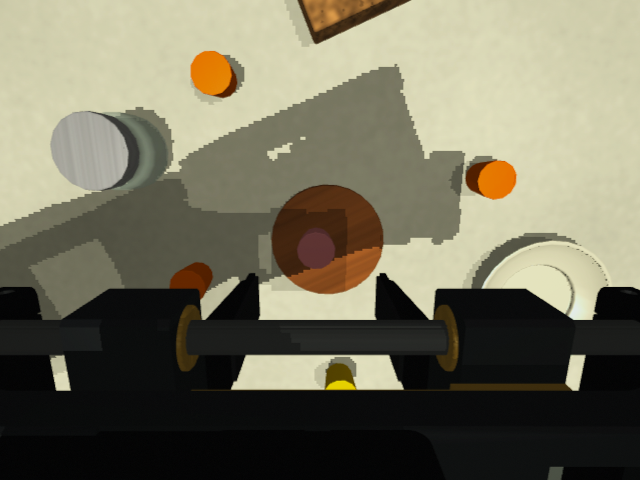

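The wrist view shows the pink stopper at (316,250) on the coaster, off its middle, between the fingers. The fit puts it at (0.558, 0.301). The side view of the case may be blocked by the arm, so I'll check the case from the top camera.

```bash
python3 - <<'E'
from plan import *
t=imaging.read_camera('top');d=imaging.read_camera('side')
cv2.imwrite('pics/ck.png',np.hstack([cv2.resize(t['frame'][170:310,290:490],(400,280)),cv2.resize(d['frame'][140:300,240:440],(350,280))]))
E
```

```text
(no output)
```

View pics/ck.png

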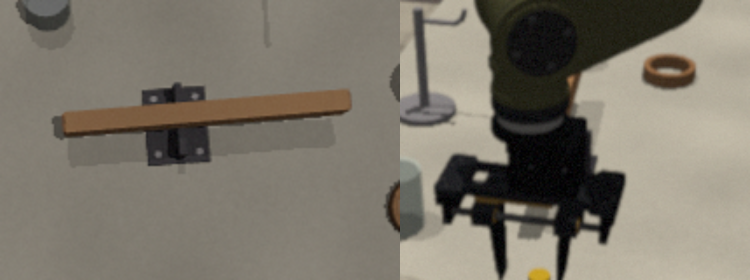

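```bash
python3 - <<'E'
from plan import *
t=imaging.read_camera('top'); m=masks_of(t,'case')[0]; print(m['box'],m['p'])
B=[]
for tilt in (-.3,-.15,0,.15,.3):
    b=box(.6187,-.1395,1.623,.38,.028,.07,.114); b[:,2]+=tilt*(b[:,1]+.1085)
    q=np.array([proj(t,p) for p in b]); print(tilt,q.min(0).round(1),q.max(0).round(1), 'left end w',)
# next: align & descend
s=brief(); plan(s['ee_pos'],s['tool_rot'],[((.5585,.301,.203),1.571,4)],.6)
E
```

```text
[320.6, 214.3, 147.2, 20.4] 0.63
-0.3 [322.1 209.2] [472.1 240.4] left end w
-0.15 [321.8 211.7] [468.5 239.3] left end w
0 [321.6 214.1] [465.2 238.1] left end w
0.15 [321.4 216.3] [462.  236.9] left end w
0.3 [321.1 218.5] [458.9 235.6] left end w
t 25.18 p [0.5595 0.3015 0.3135] yaw 90.0 tilt [0.0003 0.0002] F [-0.29  0.13 -0.04] M [-0.037 -0.056  0.002] gap 0.0569
-0 -0.001 0.092 0 -0 -0 0.6; -0.001 -0.001 0.092 0 -0 -0 0.6; -0 -0.001 0.092 0 -0 -0 0.6; -0.001 -0 0.092 0 -0 -0 0.6
end [0.5586 0.3009 0.2031] yaw 90.0
```

The top view matches a level case: top row 214.3 against 214.1 predicted. Going down for the stopper.

>>> {"method": "jog_arm", "body": {
  "deltas": "0 -0.001 0.1 0 0 0 0.6; -0.001 -0.001 0.1 0 0 0 0.6; 0 -0.001 0.09 0 0 0 0.6; -0.001 0 0.05 0 0 0 0.6; 0 0 0.028 0 0 0 0.6; 0 0 0 0 0 0 0.6; 0 0 0 0 0 0 0.2; 0 0 0 0 0 0 0.2; 0 0 0 0 0 0 0.2; 0 0 0 0 0 0 0.2; 0 0 0 0 0 0 0.2",
  "grip_force": 8
}}

```text
t: 26.55
ee_pos: [0.5586, 0.3013, 0.2032]
tool_rot: [[-0.0, 1.0, 0.001], [1.0, 0.0, 0.0], [0.0, 0.001, -1.0]]
contact_force: [0.1, -0.9, 1.7]
finger_gap: 0.0268
gripper_force: 8.0
```

>>> {"method": "jog_arm", "body": {
  "deltas": "0 0 -0.01 0 0 0 0.2; 0 0 -0.05 0 0 0 0.2; 0 0 -0.12 0 0 0 0.2; 0 0 -0.16 0 0 0 0.2; 0 0 -0.16 0 0 0 0.2; 0 0 -0.08 0 0 0 0.2; 0 0 0 0 0 0 0.2; 0 0 0 0 0 0 0.2"
}}

```text
t: 27.55
ee_pos: [0.558, 0.3011, 0.3757]
tool_rot: [[-0.001, 1.0, -0.002], [1.0, 0.001, -0.001], [-0.001, -0.002, -1.0]]
contact_force: [-1.2, -0.4, -0.9]
finger_gap: 0.0267
gripper_force: 8.0
```

```bash
python3 - <<'E'
from plan import *
s=brief()
w=imaging.read_camera('wrist'); 
for k in masks_of(w,'stopper'): print(k['p'],k['box'])
z=s['ee_pos'][2]; print('pred',proj(w,(*s['ee_pos'][:2],z-.195)),proj(w,(*s['ee_pos'][:2],z-.165)))
d=imaging.read_camera('side'); 
q=proj(d,(*s['ee_pos'][:2],z-.18)); x,y=q.astype(int); print(q); cv2.imwrite('pics/st.png',cv2.resize(d['frame'][y-60:y+60,x-60:x+60],(480,480),interpolation=cv2.INTER_CUBIC))
p,R=plan(s['ee_pos'],s['tool_rot'],[((.6172,-.1085,.365),1.571,10)],.2)
plan(p,R,[((.6172,-.1085,.315),1.571,3)],.2)
E
```

```text
t 27.55 p [0.558  0.3011 0.3757] yaw 90.04 tilt [-0.0017 -0.0008] F [-1.2  -0.42 -0.91] M [-0.085 -0.043 -0.005] gap 0.0267
0.97 [443.5, 157.7, 37.2, 35.8]
0.72 [196.6, 244.3, 38.5, 32.2]
0.62 [219.2, 71.2, 36.9, 35.1]
0.6 [283.4, 274.4, 63.5, 45.0]
pred [319.00900217 290.54788779] [319.23713979 316.10312792]
[315.79757517 266.13483282]
-0.137 0.02 0.004 -0 0 0 0.2; -0.136 0.02 0.004 -0 0 0 0.2; -0.137 0.02 0.004 -0 0 0 0.2; -0.136 0.019 0.003 -0 0 0 0.2; -0.137 0.02 0.004 -0 0 0 0.2; -0.136 0.019 0.003 -0 0 0 0.2; -0.137 0.02 0.004 -0.01 0 0 0.2; -0.136 0.019 0.003 -0 0 0 0.2; -0.137 0.02 0.004 -0.01 0.01 0 0.2; -0.136 0.019 0.003 -0 0 0.01 0.2
end [ 0.6171 -0.1084  0.3651] yaw 90.0
-0 0 0.056 -0 0 -0 0.2; -0 0 0.055 -0 0 -0 0.2; -0 0 0.056 -0 0 -0 0.2
end [ 0.6171 -0.1084  0.315 ] yaw 90.0
```

View pics/st.png

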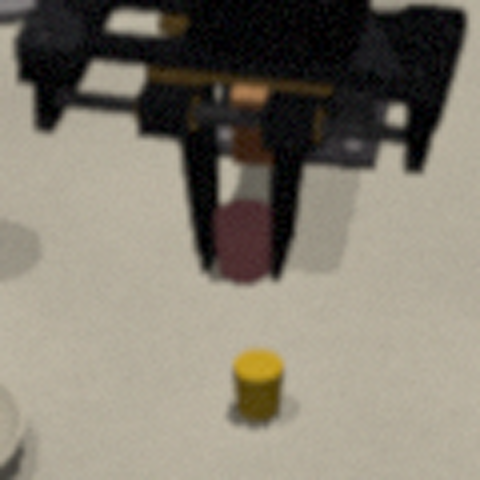

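The crop shows the pink stopper upright between the fingers, its foot just past the tips. Carrying it over the edge.

>>> {"method": "jog_arm", "body": {
  "deltas": "-0.06 0.008 0 0 0 0 0.2; -0.12 0.018 0 0 0 0 0.2; -0.16 0.024 0 0 0 0 0.2; -0.17 0.025 0 0 0 0 0.2; -0.17 0.025 0 0 0 0 0.2; -0.17 0.025 0 0 0 0 0.2; -0.17 0.025 0 0 0 0 0.2; -0.16 0.023 0.01 0 0 0 0.2; -0.1 0.013 0.03 -0.01 0 0 0.2; -0.06 0.008 0.04 -0.01 0 0 0.2; -0.025 0.003 0.05 0 0 0 0.2; 0 0 0.04 0 0 0 0.2; 0 0 0.02 0 0 0 0.2; 0 0 0 0 0 0 0.2; 0 0 0 0 0 0 0.2"
}}

```text
t: 29.58
ee_pos: [0.6181, -0.1077, 0.3205]
tool_rot: [[-0.001, 1.0, 0.002], [1.0, 0.001, -0.0], [-0.0, 0.002, -1.0]]
contact_force: [-0.5, 0.4, -0.2]
finger_gap: 0.0266
gripper_force: 8.0
```

```bash
python3 - <<'E'
from plan import *
s=brief();f,m=feel(8); s=brief()
t=imaging.read_camera('top'); print([(k['box'],round(k['p'],2)) for k in masks_of(t,'case')[:1]])
plan(s['ee_pos'],s['tool_rot'],[((.6171,-.1085,.3112),1.571,3)],.2)
E
```

```text
t 29.57 p [ 0.6181 -0.1077  0.3205] yaw 90.08 tilt [ 0.0025 -0.0002] F [-0.54  0.36 -0.24] M [-0.035 -0.113  0.006] gap 0.0266
t 29.98 F [ 0.189 -0.098 -0.16 ] sd [0.42 0.64 0.38] M [-0.0322 -0.0869  0.0125] sd [0.022 0.027 0.037]
t 29.98 p [ 0.6179 -0.1083  0.3201] yaw 90.03 tilt [ 0.0017 -0.0001] F [0.42 0.25 0.16] M [-0.006 -0.108  0.059] gap 0.0269
[([322.8, 211.2, 141.2, 26.6], 0.91)]
-0 -0.001 0.01 0.01 0 0 0.2; -0 -0.001 0.01 0.01 0 0 0.2; -0.001 -0.001 0.01 0 0 0 0.2
end [ 0.617  -0.1086  0.3111] yaw 90.03
```

>>> {"method": "jog_arm", "body": {
  "deltas": "0 -0.001 0.012 0.01 0 0 0.2; 0 -0.001 0.012 0.01 0 0 0.2; -0.001 -0.001 0.006 0 0 0 0.2; 0 0 0.002 0 0 0 0.2; 0 0 0 0 0 0 0.2; 0 0 0 0 0 0 0.2"
}}

```text
t: 30.82
ee_pos: [0.617, -0.1086, 0.3104]
tool_rot: [[-0.001, 1.0, 0.0], [1.0, 0.001, -0.0], [-0.0, 0.0, -1.0]]
contact_force: [-0.1, 0.4, -0.2]
finger_gap: 0.0269
gripper_force: 8.0
```

```bash
python3 - <<'E'
from plan import *
s=brief();feel(5); s=brief()
d=imaging.read_camera('side'); x,y=proj(d,(.617,-.1085,.12)).astype(int); cv2.imwrite('pics/pl.png',cv2.resize(d['frame'][y-45:y+55,x-60:x+60],(720,600),interpolation=cv2.INTER_CUBIC))
E
```

```text
t 30.82 p [ 0.617  -0.1086  0.3104] yaw 90.03 tilt [ 0.0003 -0.0001] F [-0.1   0.38 -0.25] M [-0.035 -0.141  0.023] gap 0.0269
t 31.07 F [ 0.017 -0.298 -0.083] sd [0.28 0.5  0.56] M [-0.0144 -0.097   0.0195] sd [0.03  0.032 0.022]
t 31.07 p [ 0.617  -0.1085  0.3104] yaw 90.03 tilt [ 0.0001 -0.    ] F [ 0.47 -0.25 -0.45] M [-0.025 -0.065  0.022] gap 0.027
```

>>> {"method": "jog_arm", "body": {
  "deltas": "0 0 0.001 0 0 0 0.2; 0 0 0.001 0 0 0 0.2; 0 0 0.001 0 0 0 0.2; 0 0 0.001 0 0 0 0.2; 0 0 0 0 0 0 0.2; 0 0 0 0 0 0 0.2"
}}

```text
t: 31.88
ee_pos: [0.617, -0.1085, 0.3092]
tool_rot: [[-0.001, 1.0, 0.0], [1.0, 0.001, -0.0], [-0.0, 0.0, -1.0]]
contact_force: [-0.3, 0.6, 1.4]
finger_gap: 0.027
gripper_force: 8.0
```

```bash
python3 - <<'E'
from plan import *
feel(6); s=brief()
E
```

```text
t 32.17 F [-0.057  0.353  1.647] sd [0.48 0.63 0.53] M [ 0.0052  0.025  -0.0017] sd [0.019 0.04  0.029]
t 32.17 p [ 0.617  -0.1085  0.3092] yaw 90.03 tilt [ 0.0002 -0.0001] F [0.36 0.12 2.26] M [ 0.005  0.093 -0.025] gap 0.0266
```

Contact at about 1.6 N at the expected height (0.309). Releasing.

>>> {"method": "jog_arm", "body": {
  "deltas": "0 0 0 0 0 0 0.2; 0 0 0 0 0 0 0.34; 0 0 0 0 0 0 0.4; 0 0 0 0 0 0 0.5; 0 0 0 0 0 0 0.5; 0 0 0 0 0 0 0.5",
  "grip_force": 4
}}

```text
t: 32.92
ee_pos: [0.6169, -0.1085, 0.309]
tool_rot: [[-0.001, 1.0, -0.0], [1.0, 0.001, 0.0], [0.0, -0.0, -1.0]]
contact_force: [-0.0, 0.4, 0.4]
finger_gap: 0.0471
gripper_force: 0.0
```

>>> {"method": "jog_arm", "body": {
  "deltas": "0 0 -0.02 0 0 0 0.5; 0 0 -0.05 0 0 0 0.5; 0 0 -0.1 0 0 0 0.5; 0 0 -0.15 0 0 0 0.5; 0 0 -0.1 0 0 0 0.5; 0 0 0 0 0 0 0.5; 0 0 0 0 0 0 0.5; 0 0 0 0 0 0 0.5"
}}

```text
t: 33.92
ee_pos: [0.6166, -0.1085, 0.433]
tool_rot: [[-0.001, 1.0, -0.003], [1.0, 0.001, 0.001], [0.001, -0.003, -1.0]]
contact_force: [0.3, 0.2, 0.8]
finger_gap: 0.0478
gripper_force: 0.0
```

```bash
python3 - <<'E'
from plan import *
brief(); endtrack()
w=imaging.read_camera('wrist'); d=imaging.read_camera('side')
for n,c in (('w',w),('s',d)):
    print(n,'pred',np.array([proj(c,p) for p in cone(.617,-.1085,.0115,.014,.114,.144)]).min(0).round(1),np.array([proj(c,p) for p in cone(.617,-.1085,.0115,.014,.114,.144)]).max(0).round(1))
    for k in masks_of(c,'stopper'):
        b=k['box']; print(round(k['p'],2),np.round([b[0],b[1],b[0]+b[2],b[1]+b[3]],1))
    q=np.array([proj(c,p) for p in box(.6187,-.1395,1.623,.38,.028,.07,.114)]); print('case pred',q.min(0).round(1),q.max(0).round(1))
    for k in masks_of(c,'case')[:1]:
        b=k['box']; print(round(k['p'],2),np.round([b[0],b[1],b[0]+b[2],b[1]+b[3]],1))
print(robot.get_state()['t'])
E
```

```text
t 33.92 p [ 0.6166 -0.1085  0.433 ] yaw 90.03 tilt [-0.0032  0.0009] F [0.29 0.18 0.84] M [-0.017 -0.121  0.007] gap 0.0478
end shift 0 1 0.861 subpix [-0.31  0.63]
w pred [301.  223.4] [338.2 263.7]
0.65 [299.1 223.5 337.6 262.8]
case pred [289.3  22.6] [345.4 458.4]
0.79 [286.7  26.4 341.6 392.5]
s pred [323.6 184.3] [335.1 200. ]
0.65 [327.6 382.4 346.1 407.2]
0.62 [234.3 340.7 251.8 363.8]
0.53 [313.5 293.4 326.9 312.1]
0.46 [361.6 329.9 375.3 349.8]
case pred [312.4 160.9] [346. 248.]
0.69 [314.5 161.8 346.  250.2]
34.275
```

>>> {"method": "jog_arm", "body": {
  "deltas": "0 0 0 0 0 0 0.5; 0 0 0 0 0 0 0.5; 0 0 0 0 0 0 0.5; 0 0 0 0 0 0 0.5; 0 0 0 0 0 0 0.5; 0 0 0 0 0 0 0.5"
}}

```text
t: 35.02
ee_pos: [0.6169, -0.1085, 0.435]
tool_rot: [[-0.001, 1.0, -0.0], [1.0, 0.001, 0.0], [0.0, -0.0, -1.0]]
contact_force: [0.4, -0.3, -0.4]
finger_gap: 0.0479
gripper_force: 0.0
```

```bash
python3 - <<'E'
from plan import *
endtrack()
w=imaging.read_camera('wrist'); b=masks_of(w,'stopper')[0]['box']; print(b)
d=imaging.read_camera('side'); print(masks_of(d,'case')[0]['box'])
if abs(b[0]-299)<4 and abs(b[1]-223.5)<4: print(robot.sign_off())
E
```

```text
end shift 0 1 0.86 subpix [-0.    0.61]
[296.3, 222.9, 40.9, 39.1]
[314.3, 161.3, 30.8, 87.3]
the job is handed in; nothing more can be done
None
```

The case balances level on the divider's edge about 31 mm from its middle, toward the +y end, so strap the hook there; the stopper stands on top directly above the edge, and the job is handed in (no verdict was returned).

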